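Refit the handwheel on a slanted valve stem

ROBOT

A 6-joint arm with a two-finger parallel gripper is mounted at the origin on the work surface. World frame = base frame: x ahead of the robot, y to its left, z up, the work surface at z = 0. Lengths are in m, angles in degrees, forces in N, time in s.
With the tool pointing down it reaches from about 0.4 to 0.825 m from the base axis. Payload 7 kg.
Tool frame: the origin (TCP) lies at the very end of the fingers, on their centre line; the grasp point (between the pads) lies 19 mm behind it; z points along the fingers, y is the line along which they close (so a half turn about z gives the same grasp; the last joint's range is limited). The gripper opens to 88 mm and grips with 3 to 60 N. Pads are 19 mm wide; open, the fingers measure 130 mm over their backs; the gripper's body (78 mm by 193 mm) begins 47 mm behind the grasp point.
Start: joints at [88.585, 20.546, 0.682, 0, -70.136, -16.507], TCP at [0.208, 0.642, 0.227] pointing down, gripper open.
Joint ranges: [-176.03, 176.03], [-82.01, 121.73], [-58.28, 71.71], [-173.87, 95.51], [-174.79, -0.11], [-173.66, 173.66]. Speed limits (degrees/s): [136.94, 136.94, 172.46, 180, 180, 180].

INTERFACE

Orientations are given as [roll, pitch, yaw] about the fixed x, y, z axes, in that order (R = Rz(yaw) Ry(pitch) Rx(roll)).
In Python, from plant import ctrl gives the robot as it stands.
- The arm moves only by the tool carry_out, never from a script. Its argument "deltas" is a list that holds one entry, the list of rows, each a list of 5 numbers: the shift along the tool's x, y, z scaled (see below), then the turn about the tool's z scaled (see below), then the opening, from -1 (shut) to 1 (fully open). A call has 1 to 5 rows; each row is the pose to reach, as a shift and turn from the pose commanded when the call began, along the tool's axes at that moment, turning the shorter way round; what a row does not reach only later rows make up. The controller multiplies each number of a shift by 20 cm and each number of a turn by 2 pi rad. A row lasts 1/10 s, in which the tool goes at most 50 mm and 8.59 degrees, less where a joint would pass 70% of its speed; a pose out of reach is approached as far as the arm can. A call with a number of a shift or a turn outside -1 to 1 is refused whole. A call with a gripper value outside its range is refused whole. The fingers move at their own pace and stop on an object; the grip force is fixed at half the most. Time passes only in rows, so rows that repeat a pose let the fingers close. It gives the time, the measured TCP pose, the force, the opening and the grip force at its end, in the units of the state.
- ctrl.get_obs(): the state, without advancing time (a new reading comes with each control period).
- ctrl.snapshot(name): name is "scene" or "top"; returns a dict with "color" (480x640x3 uint8, red, green, blue), "camera_matrix" (3x3 intrinsics, pixels), "k1" (the pictures are not rectified: a ray, as slopes to the right and down, at radius r is drawn at 1 + k1 r^2 times it, then the intrinsics apply), "R" (3x3) and "t" (3): a world point X has camera coordinates R X + t. Camera axes: x right, y down, z forward; pixel columns grow to the right and rows downward; lengths in m; the calibration is good to about 2 mm. A picture is of the moment at which its call begins. There is no depth.
- ctrl.close_job(): hands the job in; it is judged then, once.
Trained networks look in a picture, given as the dict that the camera call returned (one of the last four; its "shot" number tells which), for a name from the list of things; names that differ only in an ending like _2 or _b are one class to them, and where a whole thing is asked for, a point or a joint stands for the part that bears it (a point fixed in the world has none). Each returns a list of dicts, best first, with "p" (0 to 1); they miss things now and then, are a little off and sometimes report something else, mostly with a low value. They report only what shows in the picture. A call takes as long as a camera call. They do not tell look-alikes from the thing itself.
- ctrl.search_frame(picture, name): "centre" ([column, row] in pixels, amid what is visible of it).
- ctrl.silhouettes(picture, name): "mask" (480x640 bool, what is visible of it) and "centre" ([column, row] in pixels, amid what is visible of it).
- ctrl.spot_point(picture, name): "centre" ([column, row] in pixels: a listed point, or the origin of a listed thing).
The state is a dict: "clock": time; "joint_pos": joint angles; "qvel": joint speeds; "tau": joint torques, N m; "tool_pos": TCP position; "orientation": TCP orientation; "force": force on the tool from outside, world axes, zero at the start; "moment": the same for the moment, N m; "opening": finger opening in m; "gripper_force": force on a finger pad.
Only numpy, scipy, OpenCV 4.12 (cv2) and the standard library are available. Lean on these libraries where they do the work, as an engineer would, in place of code of your own. Each camera call takes 0.05 s, during which the arm holds its last target. There are 200 camera calls.

TASK

Put the red handwheel back on the square stem of the slanted bronze valve in the vice: set its hub over the stem end, turn it lightly against the stem until you feel the square drop in, and push it fully home against the collar, then let go. Do not force it, and leave the other things on the bench where they are.

Things in the scene. Friction and masses are not known exactly. Their poses are not given: they have to be found in the camera images.
- wheel_grip (a point): Red dished handwheel, 0.2 to 0.4 kg, at first standing on its hub, right way up. Rim 64 mm outside, 44 mm inside diameter, 16 mm high; four spokes rise from the hub to it. This point: on the axis, half-way up the rim, 21 mm above the hub's underside (rim from 8 mm below to 8 mm above it). z: the wheel's axis, up out of the dished side; the spokes lie along x and y.
- wheel_under (a point): Centre of the underside of the red wheel's hub (same axes). Hub 32 mm in diameter, 24 mm high, with a 16.4 mm square hole right through it, sides along x and y. At this underside the hole is widened to a round recess, 20.7 mm in diameter and 7 mm deep, with a mouth flared to 25 mm, so the square part starts 7 mm up.
- wheel: The red handwheel as a whole; origin and axes as wheel_under.
- stem_seat (a point): On the stem's axis, on the face of the 30 mm round collar where the hub's underside must come to rest, about 217 mm above the bench. z: up along the stem, which leans 35 degrees from vertical towards the robot's side; y is level; x leans forward and up. Fully home, wheel_grip is 21 mm up z from here. Within 35 mm below the collar nothing is over 36 mm wide.
- stem_end (a point): Outer end of the steel stem, 34 mm up z from stem_seat (same axes). Above the collar: a 14 mm square, 18 mm long, top edges barely broken (0.5 mm); then a round thread 10 mm in diameter, 16 mm long. The stem may stand turned to any angle about z, which these axes do NOT tell: see or feel it. Packing holds it against turning with about 1 N m.
- vice: Blue bench vice with the bronze valve in its jaws (tops 150 mm high), fixed; origin under its centre, the valve's pipe along x, the stem leaning to -x. Until the squares agree (within about 8 degrees, any quarter turn) the wheel rests on the end of the stem's square, 10 to 11 mm short of home, kept centred to about 0.5 mm by its recess; once they agree it can be pushed home.
- wheel_blue: Blue handwheel of another valve, same outer sizes as the red one, standing on its hub; origin at the centre of its underside. Not wanted.
- nut: Loose steel hexagon nut, about 26 mm across and 10 mm high, lying flat; origin under its centre. Bystander.
- spanner: Steel spanner, 190 mm long, 8 mm thick, lying along its x; origin under its middle. Bystander.
- spray_can: Standing spray can, 65 mm diameter, 200 mm high, beige with black cap; origin at the centre of its underside. Bystander.
- riveter: Blue hand riveter lying on its side, about 270 mm long along x and 110 mm wide, 30 mm high; origin on the bench near its middle. Bystander.
- hammer: Club hammer lying on the bench, 280 mm long along x, its head (100 mm along y, 42 mm high) at the +x end; origin on the bench. Bystander.
- pot: Dark steel pot, 72 mm diameter, 85 mm high, standing; origin at the centre of its underside. Bystander.
There are look-alikes about, which are no part of the job. There is more than one size of the wheel; the job needs the smallest.

How it is judged (in metres and radians):
On the way, in this order (a step that is already met when the one before it is completed fails the run):
1. the red wheel is held by the fingers, lifted clear of the bench (height (world z) of wheel_grip above 0.06 m and contact force between the fingers and wheel above 1 N), for 0.1 s.
2. held by the fingers and tilted with the stem, the wheel is set over the stem end (contact force between the fingers and wheel above 1 N and angle between the z axis of wheel_grip and the z axis of stem_seat, either way round below 0.2 rad and z of wheel_grip in the frame of stem_seat below 0.046 m and distance between wheel_grip and stem_seat below 0.048 m), for 0.1 s.
At the end, for the whole second after the job is handed in: The red wheel sits at rest on the valve stem, dished side outwards, its hub down on the collar to within 2.5 mm (a wheel still resting on the end of the square stands about 10 mm short), centred to 3 mm and square to the stem within about 4.5 degrees (z of wheel_grip in the frame of stem_seat between 0.0185 and 0.0235 m and x of wheel_grip in the frame of stem_seat between -0.003 and 0.003 m and y of wheel_grip in the frame of stem_seat between -0.003 and 0.003 m and angle between the z axis of wheel_grip and the z axis of stem_seat, either way round below 0.08 rad and angle between wheel_grip's own z axis and vertical below 1.2 rad and linear speed of wheel below 0.02 m/s); the robot touches nothing.
It fails at once if the wheel is forced: more than 120 N between it and the valve stem (contact force between wheel and vice above 120 N).
It fails at once if another thing on the bench is shoved by more than 40 mm or knocked over (distance of any of wheel_blue, nut, spanner, spray_can, riveter, hammer, pot from where it was at the start of the episode above 0.04 m or angle between any of spray_can, pot's own z axis and vertical above 0.7 rad).
It also fails if it takes over 70 s, if anything falls off the work surface, if the arm or the gripper's body presses on something with over 40 N, if the wrist force passes 120 N, or if a joint passes its speed limit or range.

## Working session

There is one attempt and no reset: what is moved stays moved. The work goes in short steps, Python scripts to look and compute and a tool call to move; the robot and the scene stay as the last step left them, time stands still between calls to the robot, and variables do not carry over. Pictures are saved under pics/ and viewed, at most 10 in all, crops included, and the job is handed in when it is done.

Besides the shell and the picture viewer there is one more tool, called after "Request:" as a command line: name --argument value ..., lists and objects as JSON in quotes. carry_out: Moves the arm, as the interface text tells. Its arguments: {"type":"object","properties":{"deltas":{"type":"array"}},"required":["deltas"]}

```bash
mkdir -p pics; ls
cat > h.py <<'E'
import numpy as np, cv2
from plant import ctrl
from scipy.spatial.transform import Rotation as Ro
def save(p,n): cv2.imwrite('pics/'+n,p['color'][:,:,::-1])
def ray(p,c):
    K=np.array(p['camera_matrix'],float)
    d=[p['k1'],0,0,0]
    u=cv2.undistortPoints(np.array([[c]],float),K,np.array(d,float))[0,0]
    R=np.array(p['R']);t=np.array(p['t'])
    v=R.T@np.array([u[0],u[1],1]);return -R.T@t,v/np.linalg.norm(v)
def tri(a,b):
    (o1,d1),(o2,d2)=a,b
    s=np.linalg.lstsq(np.c_[d1,-d2],o2-o1,rcond=None)[0]
    x=o1+s[0]*d1;y=o2+s[1]*d2
    return (x+y)/2,np.linalg.norm(x-y)
def proj(p,X):
    R=np.array(p['R']);c=R@np.array(X)+p['t'];s=c[:2]/c[2];s=s*(1+p['k1']*(s@s))
    return (np.array(p['camera_matrix'])@np.r_[s,1])[:2]
def onz(r,z): o,d=r; return o+d*(z-o[2])/d[2]
E
python3 - <<'E'
from h import *
print(ctrl.get_obs())
P={n:ctrl.snapshot(n) for n in('scene','top')}
for n,p in P.items():
    save(p,n+'0.png'); R=np.array(p['R']); print(n,-R.T@p['t'],R.round(3).tolist(),p['k1'])
    for k in('wheel_grip','wheel_under','stem_seat','stem_end','vice','wheel_blue','nut','spanner','spray_can','riveter','hammer','pot'):
        print(k,[(np.round(d['centre']).tolist(),round(d['p'],2)) for d in ctrl.spot_point(p,k)])
E
```

```text
pics
{'clock': 0.0, 'joint_pos': array([ 8.85837249e+01,  2.05904397e+01,  6.31850231e-01, -1.98372117e-02,
       -7.01361411e+01, -1.65075801e+01]), 'qvel': array([ 0.02655657,  0.08643343,  0.01499166, -0.06441712, -0.02040737,
       -0.00685497]), 'tau': array([-3.99249475e-04, -5.82712662e+01,  2.93063700e+01,  6.99740991e+00,
        6.98400821e-03, -1.65924876e-04]), 'tool_pos': array([0.20760183, 0.64174719, 0.22562021]), 'orientation': array([ 1.79903875e+02, -9.04002740e-03, -1.79306034e+01]), 'force': array([ 0.40940324, -0.8226606 ,  0.21837146]), 'moment': array([-0.004366  , -0.02043548, -0.03204701]), 'gripper_force': 0.0, 'opening': 0.08730051593167709}
scene [0.98643247 0.60850923 1.51722489] [[-0.838, 0.545, 0.013], [0.466, 0.73, -0.5], [-0.282, -0.413, -0.866]] 0.004142204435428562
wheel_grip [([272.0, 228.0], 0.94), ([321.0, 232.0], 0.68), ([353.0, 198.0], 0.66), ([401.0, 302.0], 0.55)]
wheel_under [([320.0, 237.0], 0.88), ([351.0, 205.0], 0.74), ([276.0, 233.0], 0.56)]
stem_seat [([360.0, 278.0], 0.91)]
stem_end [([371.0, 270.0], 0.7), ([246.0, 282.0], 0.33)]
vi
[... 445 characters left out ...]
5080757608173364
wheel_grip [([357.0, 315.0], 0.78), ([346.0, 270.0], 0.76), ([376.0, 232.0], 0.7), ([344.0, 272.0], 0.64), ([120.0, 244.0], 0.23)]
wheel_under [([357.0, 316.0], 0.96), ([344.0, 274.0], 0.78), ([371.0, 234.0], 0.7), ([243.0, 239.0], 0.3)]
stem_seat [([242.0, 239.0], 0.61)]
stem_end [([240.0, 245.0], 0.88)]
vice [([249.0, 232.0], 0.64), ([121.0, 241.0], 0.32)]
wheel_blue [([414.0, 260.0], 0.82), ([338.0, 185.0], 0.58)]
nut [([237.0, 291.0], 0.52)]
spanner [([339.0, 185.0], 0.98), ([457.0, 214.0], 0.42)]
spray_can [([458.0, 215.0], 0.75)]
riveter [([127.0, 306.0], 0.66)]
hammer [([510.0, 294.0], 0.98), ([346.0, 270.0], 0.71)]
pot [([122.0, 245.0], 0.81), ([246.0, 239.0], 0.75)]
```

View pics/scene0.png

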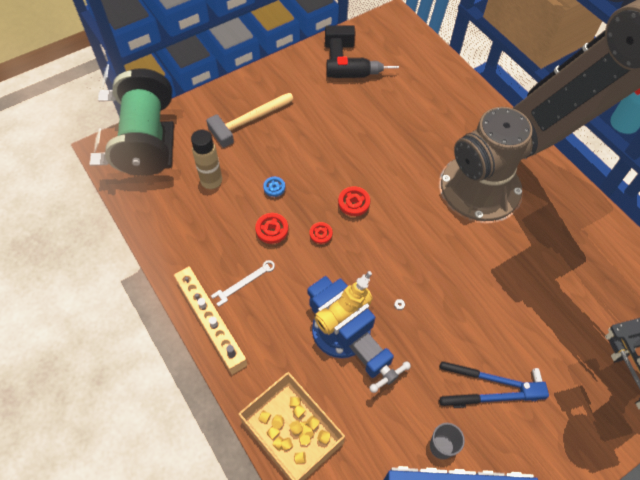

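View pics/top0.png

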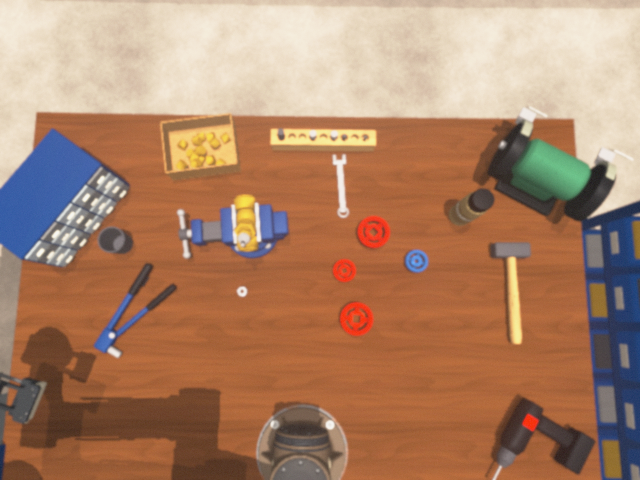

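The smallest red wheel is at scene (321,233) / top (344,271), between two larger red look-alikes. The stem end is at scene (367,272) / top (241,243), leaning towards the robot. Next I'll triangulate and zoom in.

```bash
cat >> h.py <<'E'
def near(l,c,r=15):
    l=[d for d in l if np.hypot(*(np.array(d['centre'])-c))<r]
    return np.array(l[0]['centre']) if l else None
E
python3 - <<'E'
from h import *
A=ctrl.snapshot('scene');B=ctrl.snapshot('top')
for k,a,b in(('wheel_grip',(321,232),(346,270)),('wheel_under',(320,237),(344,274)),('stem_seat',(360,278),(242,239)),('stem_end',(371,270),(240,245))):
    u=near(ctrl.spot_point(A,k),a);v=near(ctrl.spot_point(B,k),b);print(k,u,v)
    if u is not None and v is not None: print(*tri(ray(A,u),ray(B,v)))
for k,z in(('nut',.0),('pot',0),('spray_can',0),('wheel_blue',0),('spanner',0),('riveter',0),('vice',0)):
    print(k,onz(ray(B,ctrl.spot_point(B,k)[0]['centre']),z).round(3))
for p,c,z in((A,(321,233),(0,0)),(B,(344,271),(0,0))):
    m=[d for d in ctrl.silhouettes(p,'wheel') if np.hypot(*(np.array(d['centre'])-c))<12]
    if m: print('sil',m[0]['centre'],m[0]['mask'].sum())
def crop(p,c,w,h,s): 
    x,y=int(c[0]-w/2),int(c[1]-h/2); return cv2.resize(p['color'][y:y+h,x:x+w],None,fx=s,fy=s,interpolation=cv2.INTER_CUBIC)
im=np.vstack([np.hstack([crop(A,(321,233),40,30,10),crop(A,(363,277),40,30,10)]),np.hstack([crop(B,(344,271),40,30,10),crop(B,(242,242),40,30,10)])])
cv2.imwrite('pics/crop.png',im[:,:,::-1])
print(A['camera_matrix'],B['camera_matrix'])
# mark vice edges direction
E
```

```text
wheel_grip [321.2 233.7] [345.7 268.9]
[ 0.48972917 -0.11423756  0.0249036 ] 0.009631109329705576
wheel_under [319.3 237.6] [344.3 272. ]
[ 0.48753974 -0.11648776 -0.00497916] 0.0016565038234581404
stem_seat [361.1 282.1] [245.5 237.7]
[0.54651658 0.14040576 0.22039854] 0.003517044797116427
stem_end [368.4 272.1] [240.4 245.2]
[0.52644561 0.14403328 0.25418579] 0.00543598004663179
nut [0.605 0.152 0.   ]
pot [0.564 0.518 0.   ]
spray_can [ 0.656 -0.453  0.   ]
wheel_blue [ 0.525 -0.318  0.   ]
spanner [ 0.743 -0.095  0.   ]
riveter [0.385 0.49  0.   ]
vice [0.6   0.153 0.   ]
sil [322.7, 232.8] 395
sil [339.3, 268.3] 340
[[624.15525473   0.         318.3079296 ]
 [  0.         624.15525473 237.89455371]
 [  0.           0.           1.        ]] [[485.1595052    0.         314.91132074]
 [  0.         485.1595052  242.61904976]
 [  0.           0.           1.        ]]
```

View pics/crop.png

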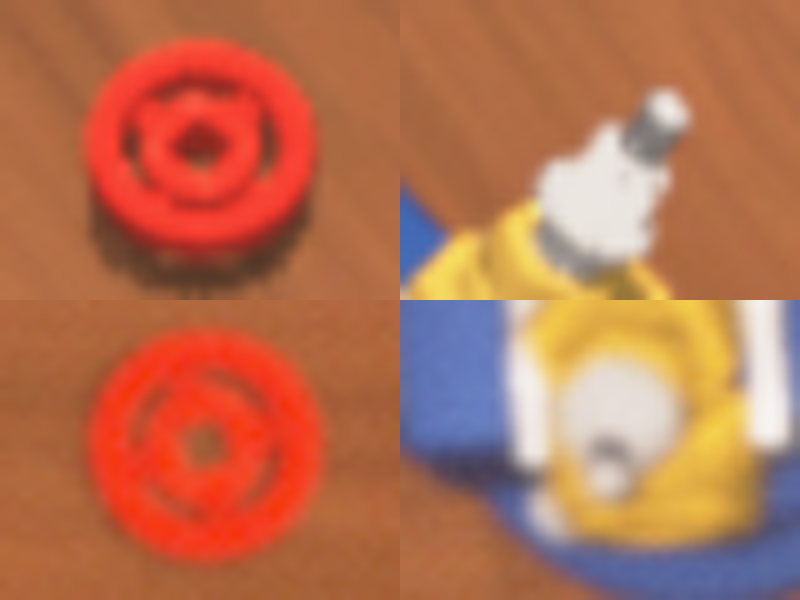

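The crop shows the small wheel centred at scene (321,232) / top (344,270), and the stem's thread tip at scene (370,271) / top (242.5,245). In the scene view the square looks roughly corner-on. I'll fit simple silhouette models to averaged pictures to get the stem pose, the square's angle and the spoke angle.

```bash
cat > fit.py <<'E'
from h import *
from scipy.optimize import least_squares
import pickle
def grab(n,k=5):
    ps=[ctrl.snapshot(n) for _ in range(k)]; p=ps[-1]; p['avg']=np.mean([q['color'].astype(float) for q in ps],0); return p
A=grab('scene');B=grab('top'); pickle.dump((A,B),open('ab.pkl','wb'))
# vice yaw: bright jaw strips in top at z=.15
m=(B['avg'].min(2)>150).astype(np.uint8); n,l,s,c=cv2.connectedComponentsWithStats(m[190:265,220:300].copy())
for i in range(1,n):
    if s[i,4]>15:
        yy,xx=np.where(l==i); X=np.array([onz(ray(B,(x+220,y+190)),.15)[:2] for x,y in zip(xx,yy)])
        w,V=np.linalg.eigh(np.cov(X.T)); print('comp',s[i,4],X.mean(0).round(3),'dir',(np.degrees(np.arctan2(V[1,1],V[0,1]))+90)%180-90,np.sqrt(w)*1e3)
S=8
t=np.linspace(0,2*np.pi,40,endpoint=False)
def prism(pts,z0,z1): return np.vstack([np.c_[pts,np.full(len(pts),z]) if 0 else np.c_[pts,np.full(len(pts),z)] for z in(z0,z1)])
circ=lambda r:np.c_[r*np.cos(t),r*np.sin(t)]
def frame(yaw):
    z=Ro.from_euler('z',yaw,degrees=True).apply([-np.sin(np.radians(35)),0,np.cos(np.radians(35))])
    x=Ro.from_euler('z',yaw,degrees=True).apply([np.cos(np.radians(35)),0,np.sin(np.radians(35))])
    return np.c_[x,np.cross(z,x),z]
def mask(p,box,seat,yaw,phi,parts=None):
    x0,y0,w,h=box; im=np.zeros((h*S,w*S),np.uint8); F=frame(yaw)
    sq=7*np.array([[1,1],[-1,1],[-1,-1],[1,-1]])@Ro.from_euler('z',-phi,degrees=True).as_matrix()[:2,:2]
    for P in(prism(circ(15),-3,0),prism(sq,0,18),prism(circ(5),18,34)):
        uv=np.array([proj(p,seat+F@(q/1e3)) for q in P]); uv=(uv-[x0,y0]+.5)*S-.5
        cv2.fillConvexPoly(im,cv2.convexHull((uv*16).round().astype(np.int32)),255,shift=4)
    im=cv2.GaussianBlur(im.astype(float)/255,(0,0),.5*S)
    return cv2.resize(im,(w,h),interpolation=cv2.INTER_AREA)
box={'A':(355,264,24,22),'B':(234,230,18,22)}
def obs(p,b):
    x,y,w,h=b; return np.clip((p['avg'][y:y+h,x:x+w].min(2)-70)/80,0,1)
OA,OB=obs(A,box['A']),obs(B,box['B'])
def wt(p,b,seat,yaw):
    # pixels nearer than 2 mm below the collar are ignored
    x,y,w,h=b; F=frame(yaw); a=proj(p,seat-F[:,2]*.001); e=proj(p,seat+F[:,2]*.034); d=(e-a)/np.linalg.norm(e-a)
    X,Y=np.meshgrid(np.arange(x,x+w),np.arange(y,y+h)); return (((X-a[0])*d[0]+(Y-a[1])*d[1])>-0).astype(float)
if __name__=='__main__':
    seat0=np.array([.5465,.142,.217])
    def res(q,phi,yaw):
        se=seat0+q[:3]/1e3; dA,dB=q[3:5],0
        return np.r_[((mask(A,box['A'],se,yaw,phi)-OA)*wt(A,box['A'],seat0,0)).ravel(),.5*((mask(B,box['B'],se,yaw,phi)-OB)*wt(B,box['B'],seat0,0)).ravel(),q[:3]/20]
    for yaw in(0,5,10):
        for phi in range(0,90,10):
            r=least_squares(res,[0,0,0],args=(phi,yaw),diff_step=.3,x_scale=1,max_nfev=12); print(yaw,phi,round(r.cost,2),r.x.round(1))
E
timeout 500 python3 fit.py
```

```text
File "fit.py", line 15
    def prism(pts,z0,z1): return np.vstack([np.c_[pts,np.full(len(pts),z]) if 0 else np.c_[pts,np.full(len(pts),z)] for z in(z0,z1)])
                                                                        ^
SyntaxError: closing parenthesis ']' does not match opening parenthesis '('
```

```bash
python3 - <<'E'
s=open('fit.py').read()
s=s.replace("np.c_[pts,np.full(len(pts),z]) if 0 else ","")
s=s.replace("r=least_squares(res,[0,0,0],args=(phi,yaw),diff_step=.3,x_scale=1,max_nfev=12); print(yaw,phi,round(r.cost,2),r.x.round(1))",
"r=minimize(lambda q:(res(q,phi,yaw)**2).sum(),[0,0,0],method='Nelder-Mead',options=dict(initial_simplex=[[0,0,0],[4,0,0],[0,4,0],[0,0,4]],maxfev=70)); print(yaw,phi,round(r.fun,2),r.x.round(1),flush=True)")
s=s.replace("least_squares","minimize")
open('fit.py','w').write(s)
E
timeout 400 python3 fit.py
```

```text
comp 164 [0.599 0.119] dir 5.138608428032313 [ 3.15257511 29.50358152]
comp 274 [0.58 0.17] dir 19.76245323857944 [ 9.7375226  32.05073074]
comp 18 [0.539 0.091] dir -65.94201120795532 [2.66719649 3.63862115]
0 0 19.24 [-2.7  2.   9.4]
0 10 21.71 [-3.   1.3  7.2]
0 20 24.69 [-3.7  1.1  6.6]
0 30 23.07 [-3.1  1.3  7. ]
0 40 20.23 [-3.1  1.5  7.6]
0 50 18.42 [-3.3  1.4  7.6]
0 60 17.3 [-2.5  1.8  8.7]
0 70 17.68 [-3.2  1.3  6.7]
0 80 18.37 [-3.1  1.2  6.7]
5 0 18.68 [-2.6  2.6  9.3]
5 10 21.0 [-2.8  2.6  9.3]
5 20 23.66 [-2.8  2.5  9.1]
5 30 21.05 [-3.2  2.   7.3]
5 40 18.46 [-2.7  2.   7.9]
5 50 16.96 [-3.2  2.1  7. ]
5 60 16.16 [-2.3  2.8  9. ]
5 70 16.33 [-2.5  2.6  9. ]
5 80 17.15 [-2.6  2.5  8.7]
10 0 20.16 [-2.7  3.2  9.1]
10 10 22.59 [-3.1  2.9  8.5]
10 20 24.57 [-3.9  2.3  7.1]
10 30 20.77 [-2.6  3.4  9.2]
10 40 18.5 [-2.6  3.5  9.3]
10 50 17.33 [-2.6  3.5  9.3]
10 60 17.03 [-2.6  3.5  9.3]
10 70 17.54 [-3.   2.7  7.4]
10 80 18.5 [-2.7  3.1  8.3]
```

```bash
sed -i "s/^A=grab.*/import os\nif os.path.exists('ab.pkl'): A,B=pickle.load(open('ab.pkl','rb'))\nelse:\n    A=grab('scene');B=grab('top'); pickle.dump((A,B),open('ab.pkl','wb'))/" fit.py
python3 - <<'E'
from fit import *
print('tip',tri(ray(A,(369.7,271.2)),ray(B,(242.5,245.2))),'wheel rim top',tri(ray(A,(321,232)),ray(B,(344,270))))
up=lambda a:cv2.resize((a*255).astype(np.uint8),None,fx=12,fy=12,interpolation=cv2.INTER_NEAREST)
def col(p,b): x,y,w,h=b; return cv2.resize(p['avg'][y:y+h,x:x+w].astype(np.uint8),None,fx=12,fy=12,interpolation=cv2.INTER_NEAREST)
rows=[]
for z in(.2255,.217):
    se=np.array([.544,.1445,z]); out=[]
    for p,b,O in((A,box['A'],OA),(B,box['B'],OB)):
        c=col(p,b); M=(up(mask(p,b,se,5,62)))
        cs,_=cv2.findContours((cv2.GaussianBlur(cv2.resize(mask(p,b,se,5,62),(M.shape[1],M.shape[0]),interpolation=cv2.INTER_CUBIC),(0,0),2)>.5).astype(np.uint8),0,1)
        cv2.drawContours(c,cs,-1,(0,0,255),2); out.append(c)
    rows.append(np.hstack(out))
im=np.vstack(rows); print(im.shape); cv2.imwrite('pics/ov.png',im[:,:,::-1])
E
```

```text
comp 164 [0.599 0.119] dir 5.138608428032313 [ 3.15257511 29.50358152]
comp 274 [0.58 0.17] dir 19.76245323857944 [ 9.7375226  32.05073074]
comp 18 [0.539 0.091] dir -65.94201120795532 [2.66719649 3.63862115]
tip (array([0.52447352, 0.1413456 , 0.2533414 ]), np.float64(0.0005729515752579094)) wheel rim top (array([ 0.48820186, -0.11144701,  0.03485422]), np.float64(0.002316721440460576))
(528, 504, 3)
```

View pics/ov.png

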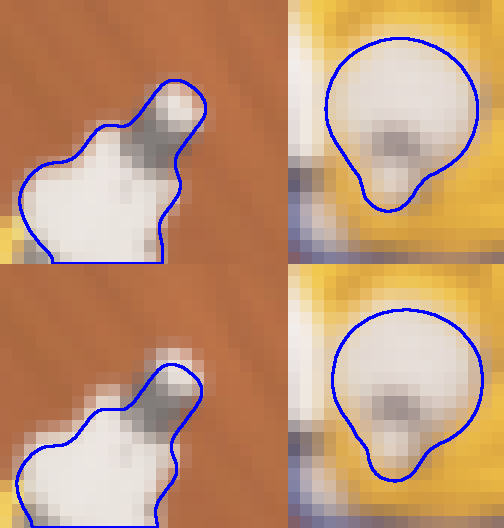

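The overlay matches very well: in the upper row the outline follows collar, square and thread. That gives vice yaw of about 5° and stem phi of about 63°. Both triangulations read about 7 mm high in z, so the bias is common to both. Now the wheel's spoke angle.

```bash
cat > wf.py <<'E'
from fit import *
def wm(p,b,c,phi,w=8,zs=(13,21)):
    x0,y0,W,H=b
    def poly(P):
        im=np.zeros((H*S,W*S),np.uint8); uv=np.array([proj(p,np.r_[c,0]+np.array(q)/1e3) for q in P]); uv=(uv-[x0,y0]+.5)*S-.5
        cv2.fillConvexPoly(im,cv2.convexHull((uv*16).round().astype(np.int32)),1,shift=4); return im>0
    out=poly(prism(circ(32),13,29)); inn=poly(np.c_[circ(22),np.full(40,29)])&poly(np.c_[circ(22),np.full(40,13)])
    hub=poly(prism(circ(16),0,24)); R2=Ro.from_euler('z',-phi,degrees=True).as_matrix()[:2,:2]
    sp=np.zeros_like(out)
    for r in(0,1):
        bx=np.array([[-22,-w/2],[22,-w/2],[22,w/2],[-22,w/2]]); bx=bx[:,::-1] if r else bx
        sp|=poly(prism(bx@R2,*zs))
    sq=8.2*np.array([[1,1],[-1,1],[-1,-1],[1,-1]])@R2
    hole=poly(np.c_[sq,np.full(4,24)])&poly(np.c_[sq,np.full(4,7)])
    m=(out|hub)&~(inn&~(hub|sp))&~hole
    return cv2.resize(cv2.GaussianBlur(m.astype(float),(0,0),.5*S),(W,H),interpolation=cv2.INTER_AREA)
bA=(305,216,32,34);bB=(328,254,32,32)
def ob(p,b):
    x,y,w,h=b; c=p['avg'][y:y+h,x:x+w]; return np.clip((c[:,:,0]-c[:,:,1]-80)/90,0,1)
if __name__=='__main__':
    c0=onz(ray(B,(344,270)),.029)[:2]; print(c0, onz(ray(A,(321,232)),.029)[:2])
    for p,b,n in((A,bA,'A'),(B,bB,'B')):
        O=ob(p,b); c1=onz(ray(p,(321,232) if n=='A' else (344,270)),.029)[:2]
        f=lambda q,phi,w=8,zs=(13,21):((wm(p,b,c1+np.array(q)/1e3,phi,w,zs)-O)**2).sum()
        q=minimize(f,[0,0],args=(0,),method='Nelder-Mead',options=dict(initial_simplex=[[0,0],[3,0],[0,3]],maxfev=40)).x
        print(n,c1+q/1e3,np.linalg.norm(c1))
        for zs in((10,16),(16,22)): print(zs,[round(f(q,a,8,zs),2) for a in range(0,90,6)])
E
python3 wf.py
```

```text
comp 164 [0.599 0.119] dir 5.138608428032313 [ 3.15257511 29.50358152]
comp 274 [0.58 0.17] dir 19.76245323857944 [ 9.7375226  32.05073074]
comp 18 [0.539 0.091] dir -65.94201120795532 [2.66719649 3.63862115]
[ 0.48955592 -0.11268583] [ 0.48547394 -0.11339714]
A [ 0.48356955 -0.11814325] 0.49854173509557703
(10, 16) [np.float64(37.16), np.float64(35.72), np.float64(34.56), np.float64(34.43), np.float64(35.46), np.float64(37.53), np.float64(39.61), np.float64(41.47), np.float64(43.18), np.float64(44.3), np.float64(44.19), np.float64(43.36), np.float64(42.25), np.float64(40.85), np.float64(39.01)]
(16, 22) [np.float64(36.5), np.float64(35.36), np.float64(34.66), np.float64(34.8), np.float64(35.44), np.float64(36.92), np.float64(39.03), np.float64(41.48), np.float64(43.93), np.float64(45.45), np.float64(45.53), np.float64(44.35), np.float64(42.23), np.float64(39.97), np.float64(38.12)]
B [ 0.49011192 -0.11351475] 0.5023575325284201
(10, 16) [np.float64(17.08), np.float64(13.98), np.float64(11.85), np.float64(11.53), np.float64(12.97), np.float64(15.54), np.float64(19.15), np.float64(22.34), np.float64(25.3), np.float64(27.05), np.float64(27.47), np.float64(27.15), np.float64(26.08), np.float64(23.91), np.float64(20.63)]
(16, 22) [np.float64(17.04), np.float64(13.97), np.float64(11.88), np.float64(11.39), np.float64(12.92), np.float64(15.52), np.float64(19.08), np.float64(22.37), np.float64(25.3), np.float64(27.07), np.float64(27.44), np.float64(27.1), np.float64(25.98), np.float64(23.79), np.float64(20.57)]
```

Request:
carry_out --deltas '[[[0.15,0.19,-0.15,0,1],[0.3,0.38,-0.3,0,1],[0.45,0.57,-0.3,0,1],[0.6,0.76,-0.3,0,1],[0.75,0.95,-0.3,0,1]]]'

```text
clock: 3.25
tool_pos: [0.2898, 0.4205, 0.2871]
orientation: [-179.9, 0.0, -17.9]
force: [2.2, 0.2, 1.2]
opening: 0.0878
gripper_force: 0.0
```

Request:
carry_out --deltas '[[[0.16,0.2,0,0,1],[0.32,0.4,0,0,1],[0.48,0.6,0,0,1],[0.64,0.8,0,0,1],[0.79,1.0,0,0,1]]]'

```text
clock: 3.75
tool_pos: [0.3768, 0.1861, 0.287]
orientation: [-179.9, -0.0, -17.9]
force: [1.1, 0.2, 0.2]
opening: 0.088
gripper_force: 0.0
```

```bash
cat >> h.py <<'E'
def to(pos,yaw):
    o=ctrl.get_obs(); R=Ro.from_euler('xyz',[180,0,o['orientation'][2]],degrees=True).as_matrix()
    d=R.T@(np.array(pos)-o['tool_pos']); dy=(yaw-o['orientation'][2]+180)%360-180
    print('t',round(o['clock'],2),'pos',o['tool_pos'].round(4),'ori',o['orientation'].round(2),'F',o['force'].round(1),'M',o['moment'].round(2),'op',round(o['opening'],4),'gf',round(o['gripper_force'],1))
    print('units',(d/.2).round(3),'turn',round(-dy/360,4))
E
python3 -c "
from h import *
to([.4885,-.1145,.12],-47)"
```

```text
t 3.75 pos [0.3768 0.1861 0.287 ] ori [-1.7993e+02 -3.0000e-02 -1.7880e+01] F [1.1 0.2 0.2] M [ 0.03 -0.25  0.05] op 0.088 gf 0.0
units [0.993 1.259 0.835] turn 0.0809
```

Request:
carry_out --deltas '[[[0.16,0.2,0,0,1],[0.32,0.4,0,0,1],[0.48,0.6,0,0,1],[0.64,0.8,0,0,1],[0.75,0.95,0,0,1]]]'

```text
clock: 4.25
tool_pos: [0.4613, -0.0414, 0.287]
orientation: [-180.0, -0.1, -18.0]
force: [0.9, 1.5, 0.1]
opening: 0.0877
gripper_force: 0.0
```

```bash
python3 -c "
from h import *
to([.4885,-.1145,.10],-47)"
```

```text
t 4.25 pos [ 0.4613 -0.0414  0.287 ] ori [-1.7997e+02 -6.0000e-02 -1.7950e+01] F [0.9 1.5 0.1] M [ 0.14 -0.15 -0.03] op 0.0877 gf 0.0
units [0.242 0.306 0.935] turn 0.0807
```

Request:
carry_out --deltas '[[[0.12,0.15,0.15,0.02,1],[0.24,0.305,0.35,0.04,1],[0.24,0.305,0.6,0.06,1],[0.24,0.305,0.8,0.08,1],[0.24,0.305,0.93,0.081,1]]]'

```text
clock: 4.75
tool_pos: [0.4857, -0.1126, 0.0973]
orientation: [179.8, 0.1, -47.4]
force: [-0.0, -0.5, 0.1]
opening: 0.0877
gripper_force: 0.0
```

```bash
python3 -c "
from h import *
A=ctrl.snapshot('scene');B=ctrl.snapshot('top')
to([.4885,-.1145,.03],-47)
def crop(p,c,w,h,s):
    x,y=int(c[0]-w/2),int(c[1]-h/2); return cv2.resize(p['color'][y:y+h,x:x+w],None,fx=s,fy=s,interpolation=cv2.INTER_CUBIC)
o=ctrl.get_obs()['tool_pos']
for p in(A,B): print(proj(p,o))
im=np.hstack([crop(A,(321,225),80,100,5),crop(B,(344,265),80,100,5)]);cv2.imwrite('pics/g1.png',im[:,:,::-1])"
```

```text
t 4.85 pos [ 0.4849 -0.1122  0.0971] ori [179.68   0.25 -47.14] F [0.7 0.7 0.5] M [0.1  0.1  0.01] op 0.0876 gf 0.0
units [ 0.02  -0.005  0.336] turn -0.0004
[321.82976065 219.27413922]
[345.59662735 269.38571394]
```

View pics/g1.png

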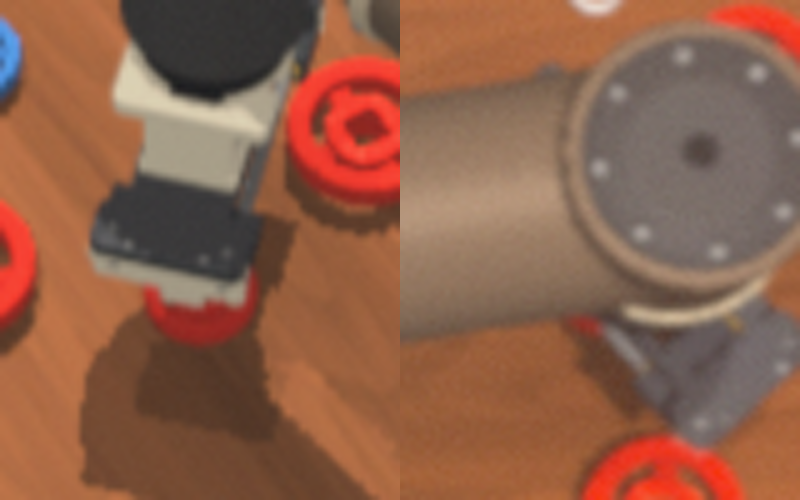

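The tool stands above the small wheel at scene (321,222), with the two larger wheels clear of the fingers. Descending and gripping.

Request:
carry_out --deltas '[[[0.02,-0.005,0.12,0,1],[0.02,-0.005,0.24,0,1],[0.02,-0.005,0.35,0,1],[0.02,-0.005,0.42,0,1],[0.02,-0.005,0.455,0,1]]]'

```text
clock: 5.35
tool_pos: [0.4921, -0.1138, 0.0101]
orientation: [-180.0, -0.0, -47.0]
force: [-0.0, -0.2, 0.8]
opening: 0.0879
gripper_force: 0.0
```

Request:
carry_out --deltas '[[[0,0,0,0,0.3],[0,0,0,0,-0.2],[0,0,0,0,-1],[0,0,0,0,-1],[0,0,0,0,-1]]]'

```text
clock: 5.85
tool_pos: [0.4918, -0.114, 0.0105]
orientation: [-179.9, -0.1, -47.1]
force: [-1.7, 1.1, 7.2]
opening: 0.0634
gripper_force: 30.0
```

Request:
carry_out --deltas '[[[0,0,0,0,0.6],[0,0,0,0,0.9],[0,0,0.02,0,0.9],[0,0,0.035,0,0.9],[0,0,0.035,0,0.9]]]'

```text
clock: 6.35
tool_pos: [0.4907, -0.1141, 0.0018]
orientation: [179.9, 0.0, -47.1]
force: [-0.8, -0.2, -0.4]
opening: 0.0833
gripper_force: 0.0
```

Request:
carry_out --deltas '[[[0,0,0,0,0.3],[0,0,0,0,-0.2],[0,0,0,0,-1],[0,0,0,0,-1],[0,0,0,0,-1]]]'

```text
clock: 6.85
tool_pos: [0.4913, -0.114, 0.0026]
orientation: [-180.0, -0.0, -47.1]
force: [0.0, 0.7, -0.9]
opening: 0.0633
gripper_force: 30.0
```

Firm grip at mid-rim. Lifting, and turning towards yaw 5.

Request:
carry_out --deltas '[[[0,0,-0.1,0,-1],[0,0,-0.3,-0.02,-1],[0,0,-0.55,-0.043,-1],[0,0,-0.8,-0.066,-1],[0,0,-1.0,-0.089,-1]]]'

```text
clock: 7.35
tool_pos: [0.4908, -0.114, 0.2051]
orientation: [-180.0, -0.1, -14.7]
force: [1.1, -1.1, -3.4]
opening: 0.0632
gripper_force: 30.0
```

Request:
carry_out --deltas '[[[0,0,-0.1,-0.02,-1],[0,0,-0.3,-0.04,-1],[0,0,-0.45,-0.0556,-1],[0,0,-0.45,-0.0556,-1]]]'

```text
clock: 7.75
tool_pos: [0.4927, -0.1142, 0.2966]
orientation: [180.0, -0.4, 5.2]
force: [-0.7, -0.0, -4.3]
opening: 0.0636
gripper_force: 30.0
```

```bash
python3 -c "
from h import *
to([.5255,.1425,.29],5)"
```

```text
t 7.75 pos [ 0.4927 -0.1142  0.2966] ori [179.97  -0.38   5.15] F [-0.7 -0.  -4.3] M [ 0.03 -0.14  0.03] op 0.0636 gf 30.0
units [ 0.278 -1.263  0.033] turn 0.0004
```

Request:
carry_out --deltas '[[[0.05,-0.2,0,0,-1],[0.1,-0.4,0,0,-1],[0.15,-0.6,0,0,-1],[0.2,-0.8,0,0,-1],[0.22,-1.0,0,0,-1]]]'

```text
clock: 8.25
tool_pos: [0.517, 0.0906, 0.2907]
orientation: [180.0, 0.1, 4.9]
force: [1.5, 0.8, -3.9]
opening: 0.0635
gripper_force: 30.0
```

Request:
carry_out --deltas '[[[0.03,-0.13,0,0,-1],[0.058,-0.24,0,0,-1],[0.058,-0.263,0.02,0,-1],[0.058,-0.263,0.035,0,-1],[0.058,-0.263,0.035,0,-1]]]'

```text
clock: 8.75
tool_pos: [0.5238, 0.1416, 0.284]
orientation: [179.9, 0.1, 4.9]
force: [-0.0, -0.3, -3.2]
opening: 0.0636
gripper_force: 30.0
```

```bash
python3 -c "
from h import *
A=ctrl.snapshot('scene')
to([.5255,.1425,.27],5)
o=ctrl.get_obs()['tool_pos']
x,y=340,232
im=cv2.resize(A['color'][y:y+60,x:x+60],None,fx=10,fy=10,interpolation=cv2.INTER_CUBIC)
q=proj(A,[.5251,.1423,.2535]);print(q,proj(A,o))
cv2.imwrite('pics/g2.png',im[:,:,::-1])"
```

```text
t 8.8 pos [0.5241 0.1415 0.2846] ori [1.7996e+02 9.0000e-02 4.9200e+00] F [-0.4 -0.2 -3.6] M [-0.08  0.01 -0.03] op 0.0636 gf 30.0
units [ 0.008 -0.004  0.073] turn -0.0002
[369.59976005 271.59350788] [370.9413999 264.7623218]
```

View pics/g2.png

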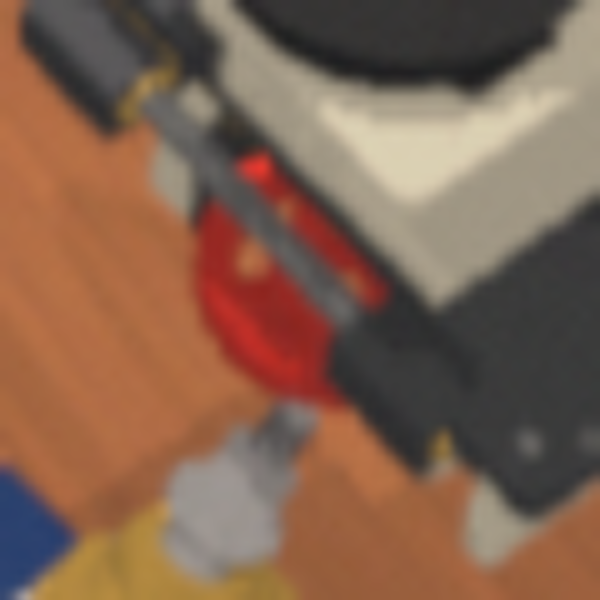

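The level wheel is held just above the stem; its left rim edge is at crop (197,270), its bottom near (310,405), and the thread tip is at (295,410). I'll check the wheel's offset in the grip using the rim's visible edge.

```bash
python3 - <<'E' | grep -v comp
from fit import *
A2=ctrl.snapshot('scene'); o=ctrl.get_obs()['tool_pos']
c=A2['color'].astype(float); red=np.clip((c[:,:,0]-c[:,:,1]-80)/50,0,1)
x0,y0=350,240; r=cv2.resize(red[y0:y0+45,x0:x0+35],None,fx=8,fy=8,interpolation=cv2.INTER_CUBIC)>.5
n,l,s,_=cv2.connectedComponentsWithStats(r.astype(np.uint8)); i=1+s[1:,4].argmax(); yy,xx=np.where(l==i); P=np.c_[(xx+.5)/8-.5+x0,(yy+.5)/8-.5+y0]
N=np.array([[np.cos(a),np.sin(a)] for a in np.radians([180,165,150,135,120,110])])
def sup(d): 
    Q=np.array([proj(A2,o+[d[0],d[1],.019]+q/1e3) for q in np.vstack([prism(circ(32),-8,8)])]); return (N@Q.T).max(1)
ob=(N@P.T).max(1); b=sup([0,0]); print((ob-b).round(2))
J=np.c_[(sup([.005,0])-b)/5,(sup([0,.005])-b)/5]; print('offset mm x,y',np.linalg.lstsq(J,ob-b,rcond=None)[0].round(1))
Q=o+np.array([0,0,.019]); print('tip px pred in robot frame z .2465',proj(A2,[.5251,.1423,.2465]))
E
```

```text
[-2.62 -3.31 -3.98 -4.41 -4.5  -4.49]
offset mm x,y [-9.9 -4.6]
tip px pred in robot frame z .2465 [369.34144841 272.98518467]
```

Request:
carry_out --deltas '[[[0.022,-0.005,0,0,-1],[0.022,-0.005,0.06,0,-1],[0.022,-0.005,0.11,0,-1],[0.022,-0.005,0.13,0,-1],[0.022,-0.005,0.13,0,-1]]]'

```text
clock: 9.35
tool_pos: [0.5284, 0.1435, 0.2583]
orientation: [179.9, 0.1, 5.0]
force: [-0.0, 0.2, -3.5]
opening: 0.0632
gripper_force: 30.0
```

Request:
carry_out --deltas '[[[0,0,0.015,0,-1],[0,0,0.03,0,-1],[0,0,0.03,0,-1]]]'

```text
clock: 9.65
tool_pos: [0.5288, 0.1438, 0.2532]
orientation: [180.0, 0.0, 5.0]
force: [0.3, 0.6, -3.4]
opening: 0.0634
gripper_force: 30.0
```

Request:
carry_out --deltas '[[[0,0,0.01,0,-1],[0,0,0.02,0,-1],[0,0,0.02,0,-1]]]'

```text
clock: 9.95
tool_pos: [0.5288, 0.1438, 0.2492]
orientation: [180.0, 0.0, 5.0]
force: [-0.2, 0.4, -4.6]
opening: 0.0634
gripper_force: 30.0
```

Request:
carry_out --deltas '[[[0,0,0.01,0,-1],[0,0,0.02,0,-1],[0,0,0.02,0,-1]]]'

```text
clock: 10.25
tool_pos: [0.5288, 0.1437, 0.2451]
orientation: [180.0, 0.0, 5.0]
force: [0.3, -0.3, -3.7]
opening: 0.0632
gripper_force: 30.0
```

Request:
carry_out --deltas '[[[0,0,0.01,0,-1],[0,0,0.02,0,-1],[0,0,0.02,0,-1]]]'

```text
clock: 10.55
tool_pos: [0.5288, 0.1438, 0.2412]
orientation: [180.0, 0.0, 5.0]
force: [-0.5, 0.3, -3.7]
opening: 0.0635
gripper_force: 30.0
```

Request:
carry_out --deltas '[[[0,0,0.01,0,-1],[0,0,0.015,0,-1],[0,0,0.015,0,-1]]]'

```text
clock: 10.85
tool_pos: [0.5291, 0.1439, 0.2389]
orientation: [-180.0, -0.0, 5.0]
force: [-0.2, -0.0, -1.1]
opening: 0.0635
gripper_force: 30.0
```

Contact is starting (about 2.5 N) with the thread inside the hub. Now I'll tilt the wheel by moving back towards -x and down in small steps.

Request:
carry_out --deltas '[[[-0.01,0,0,0,-1],[-0.02,0,0,0,-1],[-0.02,0,0,0,-1]]]'

```text
clock: 11.15
tool_pos: [0.5266, 0.144, 0.2397]
orientation: [-180.0, -0.2, 5.0]
force: [5.4, 0.5, -2.0]
opening: 0.0634
gripper_force: 30.0
```

Request:
carry_out --deltas '[[[0,0,0.01,0,-1],[0,0,0.01,0,-1]]]'

```text
clock: 11.35
tool_pos: [0.5266, 0.144, 0.2378]
orientation: [-180.0, -0.2, 5.0]
force: [6.4, -0.1, 2.2]
opening: 0.0638
gripper_force: 30.0
```

Request:
carry_out --deltas '[[[-0.01,0,0,0,-1],[-0.02,0,0,0,-1],[-0.02,0,0.01,0,-1],[-0.02,0,0.01,0,-1]]]'

```text
clock: 11.75
tool_pos: [0.5228, 0.1434, 0.2359]
orientation: [-180.0, -0.3, 5.0]
force: [6.5, -1.6, 1.8]
opening: 0.0632
gripper_force: 30.0
```

Request:
carry_out --deltas '[[[-0.01,0,0.005,0,-1],[-0.02,0,0.01,0,-1],[-0.02,0,0.01,0,-1]]]'

```text
clock: 12.05
tool_pos: [0.5204, 0.1432, 0.2345]
orientation: [-180.0, -0.4, 5.0]
force: [13.0, -2.6, 1.1]
opening: 0.0637
gripper_force: 30.0
```

Request:
carry_out --deltas '[[[0.006,0,0.008,0,-1],[0.012,0,0.016,0,-1],[0.012,0,0.016,0,-1]]]'

```text
clock: 12.35
tool_pos: [0.5217, 0.1427, 0.2312]
orientation: [180.0, -0.3, 5.0]
force: [8.5, -3.4, 3.0]
opening: 0.0637
gripper_force: 30.0
```

Request:
carry_out --deltas '[[[0.006,0,0.008,0,-1],[0.012,0,0.016,0,-1],[0.012,0,0.016,0,-1]]]'

```text
clock: 12.65
tool_pos: [0.5218, 0.1423, 0.2275]
orientation: [179.9, -0.0, 5.0]
force: [-1.7, -3.1, 9.1]
opening: 0.0636
gripper_force: 30.0
```

```bash
python3 -c "
from h import *
A=ctrl.snapshot('scene')
to([.530,.1435,.2238],5)
x,y=340,240
im=cv2.resize(A['color'][y:y+60,x:x+60],None,fx=10,fy=10,interpolation=cv2.INTER_CUBIC)
cv2.imwrite('pics/g3.png',im[:,:,::-1])"
```

```text
t 12.7 pos [0.5218 0.1423 0.2275] ori [ 1.7994e+02 -4.0000e-02  4.9800e+00] F [-0.3 -3.2  8.8] M [-1.27  0.31  0.01] op 0.0634 gf 30.0
units [ 0.041 -0.002  0.019] turn -0.0001
```

View pics/g3.png

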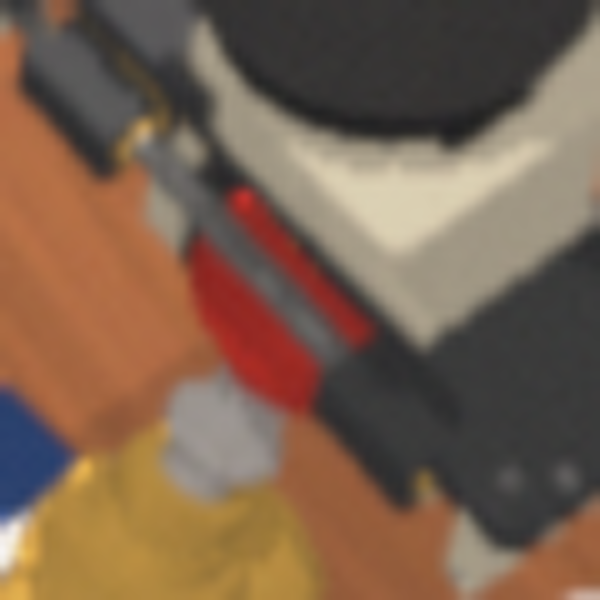

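The wheel has tilted with the stem: in the crop it sits over the stem, with the collar and square just below at (225,435). I'll correct y slightly and push along the stem.

Request:
carry_out --deltas '[[[0,0.007,0,0,-1],[0.006,0.007,0.008,0,-1],[0.012,0.007,0.016,0,-1],[0.012,0.007,0.016,0,-1]]]'

```text
clock: 13.1
tool_pos: [0.5248, 0.1423, 0.2239]
orientation: [-180.0, -0.1, 5.0]
force: [1.8, 0.3, 2.6]
opening: 0.0634
gripper_force: 30.0
```

Request:
carry_out --deltas '[[[0.006,0,0.008,0,-1],[0.012,0,0.016,0,-1],[0.012,0,0.016,0,-1]]]'

```text
clock: 13.4
tool_pos: [0.5276, 0.1431, 0.2203]
orientation: [-179.9, -0.1, 5.0]
force: [1.4, 4.4, 5.7]
opening: 0.0636
gripper_force: 30.0
```

Request:
carry_out --deltas '[[[0.006,-0.004,0.008,0,-1],[0.012,-0.004,0.016,0,-1],[0.012,-0.004,0.016,0,-1]]]'

```text
clock: 13.7
tool_pos: [0.5305, 0.1437, 0.2173]
orientation: [-180.0, -0.2, 5.0]
force: [5.5, -0.5, 3.6]
opening: 0.0636
gripper_force: 30.0
```

Request:
carry_out --deltas '[[[0.004,0,0.008,0,-1],[0.008,0,0.016,0,-1],[0.008,0,0.016,0,-1]]]'

```text
clock: 14.0
tool_pos: [0.5326, 0.1438, 0.2152]
orientation: [-180.0, -0.3, 5.0]
force: [4.2, 1.0, 9.8]
opening: 0.0634
gripper_force: 30.0
```

Request:
carry_out --deltas '[[[0.006,0,0.008,0,-1],[0.012,0,0.016,0,-1],[0.012,0,0.016,0,-1]]]'

```text
clock: 14.3
tool_pos: [0.5346, 0.1439, 0.2143]
orientation: [-180.0, -0.3, 5.1]
force: [-7.4, 0.8, 27.7]
opening: 0.0634
gripper_force: 30.0
```

```bash
python3 -c "
from h import *
to([.5345,.1435,.2152],5)"
```

```text
t 14.3 pos [0.5346 0.1439 0.2143] ori [-179.96   -0.29    5.05] F [-7.4  0.8 27.7] M [0.03 2.43 0.03] op 0.0634 gf 30.0
units [-0.     0.002 -0.004] turn 0.0001
```

It stopped firmly (about 30 N) at TCP (0.5346, 0.1439, 0.2143), which matches the expected home height. Releasing, backing up and checking.

Request:
carry_out --deltas '[[[-0.006,0,-0.008,0,-1],[-0.006,0,-0.008,0,0.5],[-0.006,0,-0.008,0,1],[-0.006,0,-0.008,0,1],[-0.006,0,-0.008,0,1]]]'

```text
clock: 14.8
tool_pos: [0.5312, 0.1432, 0.2108]
orientation: [180.0, 0.1, 5.0]
force: [-0.2, 0.0, 0.3]
opening: 0.0833
gripper_force: 0.0
```

Request:
carry_out --deltas '[[[0,0,-0.1,0,1],[0,0,-0.25,0,1],[-0.25,0,-0.45,0,1],[-0.5,0,-0.6,0,1],[-0.5,0,-0.6,0,1]]]'

```text
clock: 15.3
tool_pos: [0.4305, 0.1343, 0.3341]
orientation: [-179.9, -0.1, 5.0]
force: [0.6, -0.5, -0.4]
opening: 0.0881
gripper_force: 0.0
```

```bash
python3 -c "
from h import *
A=ctrl.snapshot('scene');B=ctrl.snapshot('top')
to([.5345,.1435,.2152],5)
x,y=340,252;a=cv2.resize(A['color'][y:y+40,x:x+40],None,fx=10,fy=10,interpolation=cv2.INTER_CUBIC)
x,y=222,227;b=cv2.resize(B['color'][y:y+40,x:x+40],None,fx=10,fy=10,interpolation=cv2.INTER_CUBIC)
cv2.imwrite('pics/g4.png',np.hstack([a,b])[:,:,::-1])"
```

```text
t 15.4 pos [0.4309 0.1347 0.3344] ori [-179.84   -0.22    5.05] F [0.6 0.4 0.6] M [ 0.02 -0.09 -0.03] op 0.0876 gf 0.0
units [0.52  0.002 0.596] turn 0.0001
```

View pics/g4.png

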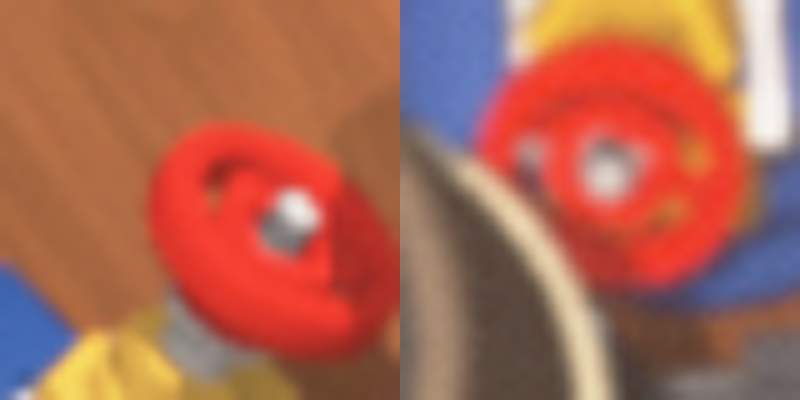

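The wheel sits tilted on the stem, and the thread end stands proud of the hub by about 10 mm (left crop, 290,220). That's what fully home should look like; it would be flush if resting on the square. A quick check of the numbers against the stem pose fitted in the same cameras:

```bash
python3 - <<'E' | grep -v comp
from fit import *
A2=ctrl.snapshot('scene'); seat=np.array([.544,.1445,.2255])
c=A2['color'].astype(float); red=np.clip((c[:,:,0]-c[:,:,1]-80)/50,0,1)
x0,y0=345,255; r=cv2.resize(red[y0:y0+40,x0:x0+40],None,fx=8,fy=8,interpolation=cv2.INTER_CUBIC)>.5
n,l,s,_=cv2.connectedComponentsWithStats(r.astype(np.uint8)); i=1+s[1:,4].argmax(); yy,xx=np.where(l==i); P=np.c_[(xx+.5)/8-.5+x0,(yy+.5)/8-.5+y0]
N=np.array([[np.cos(a),np.sin(a)] for a in np.radians(range(0,360,15))]); ob=(N@P.T).max(1)
def sup(q):
    F=frame(5)@Ro.from_euler('xy',q[3:5],degrees=True).as_matrix()
    Q=np.array([proj(A2,seat+frame(5)@(np.array(q[:3])/1e3)+F@(v/1e3)) for v in prism(circ(32),-8,8)]); return (N@Q.T).max(1)
from scipy.optimize import least_squares
for f in(lambda q:np.r_[sup([q[0],q[1],q[2],0,0])-ob,np.array(q[:2])/3],lambda q:np.r_[sup(q)-ob,np.array(q[:2])/3]):
    k=least_squares(f,[.1,.1,21.,.1,.1],diff_step=1e-2,x_scale=[1,1,1,3,3]); print(k.x.round(1),np.sqrt(2*k.cost/24).round(2))
E
```

```text
[-1.5 -1.4 20.2  0.1  0.1] 0.88
[-0.9 -1.2 20.6  0.9 -5.4] 0.72
```

Request:
carry_out --deltas '[[[0.05,0.2,0,0,1],[0.1,0.4,0,0,1],[0.15,0.6,0,0,1],[0.15,0.8,0,0,1],[0.15,1.0,0,0,1]]]'

```text
clock: 15.95
tool_pos: [0.4797, -0.0636, 0.3301]
orientation: [180.0, 0.2, 5.0]
force: [0.3, 0.3, -0.9]
opening: 0.0878
gripper_force: 0.0
```

```bash
cat > chk.py <<'E'
from fit import *
from scipy.optimize import least_squares
N=np.array([[np.cos(a),np.sin(a)] for a in np.radians(range(0,360,15))]); seat=np.array([.544,.1445,.2255])
def outl(p,b,t=105):
    x0,y0,w,h=b; c=np.mean([ctrl.snapshot(p)['color'].astype(float) for _ in range(3)],0); s=ctrl.snapshot(p); d=c[:,:,0]-c[:,:,1]
    r=cv2.resize(d[y0:y0+h,x0:x0+w],None,fx=8,fy=8,interpolation=cv2.INTER_CUBIC)>t
    n,l,st,_=cv2.connectedComponentsWithStats(r.astype(np.uint8)); i=1+st[1:,4].argmax(); yy,xx=np.where(l==i)
    return s,(N@np.c_[(xx+.5)/8-.5+x0,(yy+.5)/8-.5+y0].T).max(1)
A2,oA=outl('scene',(345,255,40,40)); B2,oB=outl('top',(222,225,42,40))
def sup(p,q):
    F=frame(5)@Ro.from_euler('xy',q[3:5],degrees=True).as_matrix()
    return (N@np.array([proj(p,seat+frame(5)@(np.array(q[:3])/1e3)+F@(v/1e3)) for v in prism(circ(32),-8,8)]).T).max(1)
for nm,L in(('A',((A2,oA),)),('B',((B2,oB),)),('AB',((A2,oA),(B2,oB)))):
    f=lambda q:np.r_[tuple(sup(p,q)-o for p,o in L)+(np.array(q[:2])/4,np.array(q[2:3]-21)/8)]
    k=least_squares(f,[.1,.1,21.,.1,.1],diff_step=1e-2,x_scale=[1,1,1,3,3]); print(nm,k.x.round(1),np.sqrt(2*k.cost/24/len(L)).round(2)); r=f(k.x); print(r[:24].round(1))
save(A2,'end.png')
E
python3 chk.py | grep -v comp
```

```text
Traceback (most recent call last):
  File "chk.py", line 9, in <module>
    A2,oA=outl('scene',(345,255,40,40)); B2,oB=outl('top',(222,225,42,40))
                                               ~~~~^^^^^^^^^^^^^^^^^^^^^^^
  File "chk.py", line 7, in outl
    n,l,st,_=cv2.connectedComponentsWithStats(r.astype(np.uint8)); i=1+st[1:,4].argmax(); yy,xx=np.where(l==i)
                                                                       ~~~~~~~~~~~~~~~^^
ValueError: attempt to get argmax of an empty sequence
```

Request:
carry_out --deltas '[[[0,0.2,0,0,1],[0,0.4,0,0,1],[0,0.6,0,0,1],[0,0.8,0,0,1],[0,1.0,0,0,1]]]'

```text
clock: 16.85
tool_pos: [0.4973, -0.2615, 0.3319]
orientation: [180.0, -0.0, 5.1]
force: [0.1, 0.2, -0.2]
opening: 0.0878
gripper_force: 0.0
```

```bash
python3 chk.py | grep -v comp
```

```text
A [-1.5 -0.5 20.7  3.7 -3.8] 0.6
[ 0.5  0.3 -0.   0.6  1.2  1.1  0.7 -0.1 -0.9 -0.5  0.3  0.6  1.1  0.8
  0.3  0.5  0.6  0.5  0.4  0.1 -0.2 -0.   0.4  0.5]
B [ -2.   -0.5  19.6   1.7 -12.4] 0.41
[ 0.1  0.4  0.4  0.3  0.   0.1 -0.1 -0.1  0.2  0.3  0.4  0.2  0.3  0.5
  0.7  0.6  0.3 -0.2 -0.4 -0.2 -0.   0.5  0.7  0.7]
AB [-1.7 -0.6 20.4  2.6 -5.6] 0.57
[ 0.4  0.2  0.   0.5  1.2  1.2  0.8 -0.  -1.  -0.8 -0.   0.4  1.   0.8
  0.4  0.5  0.6  0.5  0.5  0.  -0.4 -0.4  0.   0.2]
```

Height is home (20.4 of 21 mm), but the fits hint at a few degrees of cocking towards -x, which is near the limit. I'll press lightly on the upper (+x) edge of the rim with closed fingers to seat it flat.

```bash
python3 -c "
from h import *
to([.552,.1435,.30],5)"
```

```text
t 17.25 pos [ 0.497  -0.2598  0.3321] ori [ 1.80e+02 -4.00e-02  5.09e+00] F [-0.   0.8 -0.5] M [-0.06 -0.05 -0.03] op 0.0874 gf 0.0
units [ 0.453 -1.984  0.16 ] turn 0.0002
```

Request:
carry_out --deltas '[[[0.03,-0.2,0,0,-1],[0.06,-0.4,0,0,-1],[0.08,-0.6,0,0,-1],[0.1,-0.8,0,0,-1],[0.1,-1.0,0,0,-1]]]'

```text
clock: 17.75
tool_pos: [0.4991, -0.0575, 0.3321]
orientation: [-180.0, -0.1, 5.1]
force: [0.3, 0.1, -0.0]
opening: 0.0533
gripper_force: 0.0
```

Request:
carry_out --deltas '[[[0,-0.2,0,0,-1],[0,-0.4,0,0,-1],[0,-0.6,0,0,-1],[0,-0.8,0,0,-1],[0,-1.0,0,0,-1]]]'

```text
clock: 18.25
tool_pos: [0.4809, 0.1416, 0.3324]
orientation: [-179.9, -0.1, 5.1]
force: [0.7, 0.5, 0.3]
opening: 0.013
gripper_force: 0.0
```

```bash
python3 -c "
from h import *
to([.552,.1435,.275],5)"
```

```text
t 18.25 pos [0.4809 0.1416 0.3324] ori [-1.7995e+02 -8.0000e-02  5.0900e+00] F [0.7 0.5 0.3] M [-0.01 -0.15 -0.  ] op 0.013 gf 0.0
units [0.355 0.022 0.287] turn 0.0003
```

Request:
carry_out --deltas '[[[0.2,0.02,0,0,-1],[0.355,0.02,0.05,0,-1],[0.355,0.02,0.2,0,-1],[0.355,0.02,0.3,0,-1],[0.355,0.02,0.3,0,-1]]]'

```text
clock: 18.75
tool_pos: [0.5512, 0.1417, 0.2689]
orientation: [179.9, 0.3, 5.0]
force: [0.1, -0.4, 0.8]
opening: 0.0003
gripper_force: 0.0
```

Request:
carry_out --deltas '[[[0,0,0.02,0,-1],[0,0,0.04,0,-1],[0,0,0.04,0,-1]]]'

```text
clock: 19.05
tool_pos: [0.5531, 0.1416, 0.2645]
orientation: [-180.0, -0.1, 5.0]
force: [0.4, -0.1, 0.6]
opening: 0.0004
gripper_force: 0.0
```

Request:
carry_out --deltas '[[[0,0,0.01,0,-1],[0,0,0.02,0,-1],[0,0,0.02,0,-1]]]'

```text
clock: 19.35
tool_pos: [0.553, 0.1412, 0.2597]
orientation: [-180.0, 0.0, 5.0]
force: [-0.8, -0.2, -0.0]
opening: 0.0004
gripper_force: 0.0
```

Request:
carry_out --deltas '[[[0,0,0.01,0,-1],[0,0,0.01,0,-1]]]'

```text
clock: 19.55
tool_pos: [0.5535, 0.1413, 0.2585]
orientation: [180.0, -0.1, 5.0]
force: [-0.6, 0.7, 5.1]
opening: 0.0004
gripper_force: 2.0
```

Request:
carry_out --deltas '[[[0,0,0.01,0,-1],[0,0,0.01,0,-1]]]'

```text
clock: 19.75
tool_pos: [0.5542, 0.1414, 0.2579]
orientation: [-180.0, -0.2, 5.0]
force: [-1.6, -0.1, 11.2]
opening: 0.0003
gripper_force: 5.4
```

Request:
carry_out --deltas '[[[0,0,0.01,0,-1],[0,0,0.01,0,-1]]]'

```text
clock: 19.95
tool_pos: [0.5553, 0.1415, 0.2576]
orientation: [-180.0, -0.4, 5.0]
force: [-2.5, -0.3, 16.4]
opening: 0.0005
gripper_force: 8.7
```

Request:
carry_out --deltas '[[[0,0,-0.05,0,-1],[0,0,-0.2,0,-1],[0,0,-0.4,0,-1],[-0.2,0,-0.5,0,-1],[-0.45,0,-0.5,0,-1]]]'

```text
clock: 20.45
tool_pos: [0.4646, 0.134, 0.3557]
orientation: [-180.0, -0.1, 4.9]
force: [-1.4, 0.0, 0.3]
opening: -0.0002
gripper_force: 0.0
```

```bash
python3 - <<'E'
from h import *
A=ctrl.snapshot('scene');B=ctrl.snapshot('top'); to([.5,.1,.3],5)
x,y=340,252;a=cv2.resize(A['color'][y:y+40,x:x+40],None,fx=10,fy=10,interpolation=cv2.INTER_CUBIC)
x,y=222,227;b=cv2.resize(B['color'][y:y+40,x:x+40],None,fx=10,fy=10,interpolation=cv2.INTER_CUBIC)
cv2.imwrite('pics/g5.png',np.hstack([a,b])[:,:,::-1])
E
sed -i "s/; B2,oB=outl.*//; s/^for nm,L in.*/for nm,L in(('A',((A2,oA),)),):/" chk.py; python3 chk.py | grep A
```

```text
t 20.55 pos [0.4596 0.1324 0.3555] ori [-1.7985e+02 -1.1000e-01  5.0200e+00] F [ 1.3 -0.4  0.2] M [ 0.02 -0.17  0.  ] op 0.0004 gf 0.0
units [0.187 0.179 0.277] turn 0.0001
A [-1.6 -1.5 19.9  2.5 -6.8] 0.74
```

View pics/g5.png

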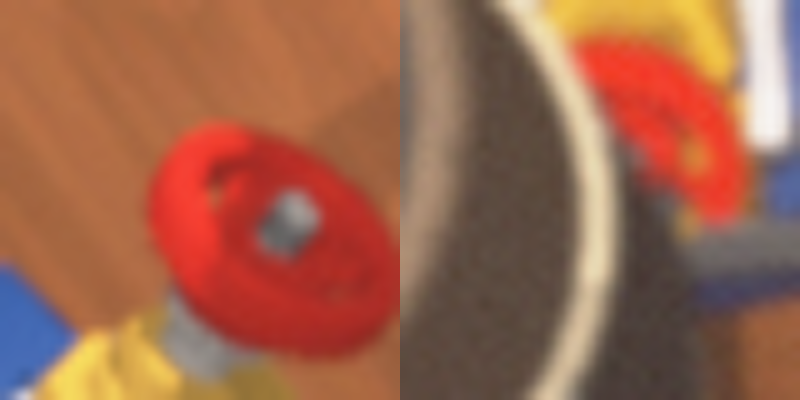

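The wheel hasn't moved since before the press, and the rim contact was stiff at the height predicted for flat and home (0.2585 m against 0.259 m). So the tilt in the fits is measurement bias. Handing in.

```bash
python3 -c "
from plant import ctrl
print(ctrl.close_job())"
```

```text
the job is handed in; nothing more can be done
None
```

The job is handed in: the small red handwheel is on the square stem, pushed home against the collar by my measurements and released, though the hand-in gave no pass/fail verdict.

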